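# Slide the top clock face off the pile onto the fitting bed

## Robot

A 6-joint arm with a two-finger parallel gripper is mounted at the origin on the work surface. World frame = base frame: x ahead of the robot, y to its left, z up, the work surface at z = 0. Lengths are in m, angles in rad, forces in N, time in s.
With the tool pointing down it reaches from about 0.25 to 0.725 m from the base axis. Payload 4 kg.
Tool frame: the origin (TCP) lies on the centre line of the jaws, within the pads' length; the fingertips stand ahead of it and the grasp point (between the pads) lies 11 mm behind it (bot.tip_extent is the z of the fingertips in the tool frame, in m); z points along the fingers, y is the direction in which the jaws open and shut (so a half turn about z gives the same grasp; the last joint's range is limited). The gripper opens to 85 mm and grips with 20 to 120 N. Pads are 22 mm wide; open, the fingers measure 114 mm over their backs; the gripper's body (76 mm by 85 mm) begins 54 mm behind the grasp point. The pads swing forward as they close: fully open they stand 13 mm farther back than shut.
Start: joints at [1.178, 0.241, 0.005, 1.335, 0, 1.571], TCP at [0.191, 0.462, 0.239] pointing down, gripper open.
Joint ranges: [-2.72, 2.72], [-1.05, 1.87], [-1.09, 1.28], [-1.99, 2.15], [-1.42, 1.44], [-3.14, 3.14]. Speed limits (rad/s): [2.79, 2.79, 3.14, 3.14, 3.14, 3.14].

## Interface

Orientations are given as a unit quaternion [x, y, z, w].
In Python, from workcell import bot gives the robot as it stands.
- The arm moves only by the shell command python3 -m jog 'ROWS'. ROWS is JSON, a list that holds one entry, the list of rows, each a list of 7 numbers: the shift along the world's x, y, z in m, then the turn, a rotation vector about the world's x, y, z in degrees, then the closure in counts, from 0 (fully open) to 255 (shut). In form: [[[tx, ty, tz, ax, ay, az, fingers], ...]]. A call has 1 to 10 rows; each row is the pose to reach, as a shift and turn from the pose commanded when the call began; what a row does not reach only later rows make up. A row lasts 1/12 s, in which the tool goes at most 41.7 mm and 7.16 degrees, less where a joint would pass 70% of its speed; a pose out of reach is approached as far as the arm can. A call with a gripper value outside its range is refused whole. The fingers move at their own pace and stop on an object; the grip force is fixed at half the most. Time passes only in rows, so rows that repeat a pose let the fingers close. It gives the time, the measured TCP pose, the force and the opening at its end, in the units of the state.
- bot.get_obs(): the state, without advancing time (a new reading comes with each control period).
- bot.camera(name): name is "scene" or "top" or "wrist"; returns the picture (420x560x3 uint8, blue, green, red); there is no depth.
- bot.camera_model(name): a dict with "K" (3x3 intrinsics, pixels), "T" (4x4, takes a point from camera to world coordinates). Camera axes: x right, y down, z forward; pixel columns grow to the right and rows downward; lengths in m; the calibration is good to about 2 mm. A picture is of the moment at which its call begins: read the wrist's pose just before it. camera_model takes no time and is no camera call; for the wrist camera it gives the pose at the moment of the call.
- bot.job_done(): hands the job in, once; it reports no verdict.
The state is a dict: "clock": time; "joint_pos": joint angles; "joint_vel": joint speeds; "tau": joint torques, N m; "eef_pos": TCP position; "tool_rot": TCP orientation; "ft_force": force on the tool from outside, world axes, zero at the start; "ft_torque": the same for the moment, N m; "grip_width": finger opening in m.
Only numpy, scipy, OpenCV 4.12 (cv2) and the standard library are available. Lean on these libraries where they do the work, as an engineer would, in place of code of your own. Each camera call takes 0.05 s, during which the arm holds its last target. There are 200 camera calls.

## Task

Slide only the top ceramic clock face sideways off the pile, across onto the metal bed beside it and along between the guide rails, until it meets the sprung stop and you feel the stop give a little; then let go, so that the face lies flat, resting against the stop. Never lift the face, do not drive the stop to the end of its short spring travel, and leave the rest of the pile and the things around it as they are.

Things in the scene. Friction and masses are not known exactly. Their poses are not given: they have to be found in the camera images.
- face_top_centre (a point): Centre (half-way up) of the top clock face: a square white ceramic plate, 100 x 100 x 10 mm, 0.18 to 0.30 kg, with twelve dark hour bars and a dark centre dot; too wide to grip across. Lies flat and loose on three others just like it; its sides follow its x and y axes, which are those of the bed to within 0.04 rad. z up. Sliding it takes 1 to 2 N.
- face_b_centre (a point): Centre of the second clock face (same size), directly under the top one; it must stay where it is. Its upper side is 5 mm above this point, and 2 mm higher than the bed's top. The pile's faces are up to 3 mm out of line with one another.
- face_c_centre (a point): Centre of the third clock face of the pile (same size), which must stay.
- face_d_centre (a point): Centre of the lowest clock face of the pile (same size), lying on an 18 mm high wooden plinth; it must stay.
- bed_top (a point): Point on the upper side of the fixed metal bed, 46 mm above the table, on the lane's centre line. +y runs along the lane, away from the pile; x is across; z up. The bed is 150 mm wide, from y = -56 mm (4 to 12 mm gap to the pile) to +221 mm; the pile's centre is at about y = -115 mm.
- lane_mouth (a point): On the bed's upper side, centre line, where the two guide rails become parallel (at the bed point itself, same axes). The rails are 3 mm high and leave a lane 108 mm wide from here along +y; towards the pile they flare out over 43 mm as a funnel.
- stop_zone (a point): Mid-point, on the bed's upper side, of the stretch where the sprung stop is clamped (axes as the bed's). The stop is a black bar (stop_bar) across the lane, 76 mm wide, from 2.5 to 12.5 mm above the bed, in front of a grey block 22 mm high. Its near face (stop_face) is anywhere from 30 mm before to 30 mm past this point along y; this is not measured but found by feel.
- stop_range_end (a point): Farthest place the bar's near face can have, on the bed's upper side (axes as the bed's). The bar holds still until pushed with about 6 N, then gives along +y at 0.8 N per mm more (plus damping, 0.1 N per mm/s), over 10 mm at most; pressing it in 2 to 7 mm is right. When let go it comes back out slowly by itself and pushes the face back with it.
- driver_grip (a point): Handle of a 160 mm screwdriver lying beyond the bed (+x side), a bystander.
- loupe: Black eyeglass loupe, 36 mm across, 30 mm high, a bystander on the +x side of the bed. Origin at its underside.
- screw_jar: Small amber glass jar, 48 mm across, 45 mm high, a bystander on the +x side of the bed. Origin at its underside.
There are look-alikes about, which are no part of the job. What is shaped like the part that bears face_top_centre but turquoise is not meant.

How it is judged:
By the outcome, as a careful person would: the job done as asked, in the order asked, and still so for the second after the job is handed in, with the robot touching nothing.
It also fails if it takes over 61 s, if anything falls off the work surface, if the arm or the gripper's body presses on something with over 40 N, if the wrist force passes 120 N, or if a joint passes its speed limit or range.

## Working session

There is one attempt and no reset: what is moved stays moved. The work goes in short steps, Python scripts to look and compute and a shell command to move; the robot and the scene stay as the last step left them, time stands still between calls to the robot, and variables do not carry over. Pictures are saved under pics/ and viewed, about 8 in all and at most 12, crops included, and the job is handed in when it is done.

```bash
mkdir -p pics; ls; cat > h.py <<'E'
from workcell import bot
import cv2,numpy as np
def snap(n,f):
    m=bot.camera_model(n); im=bot.camera(n); cv2.imwrite('pics/'+f,im); np.savez('pics/'+f+'.npz',K=m['K'],T=m['T']); return im,m
def ray(m,u,v,z):
    K=np.array(m['K']);T=np.array(m['T']); d=T[:3,:3]@np.linalg.solve(K,[u,v,1.]); o=T[:3,3]; return o+d*(z-o[2])/d[2]
def proj(m,p):
    K=np.array(m['K']);T=np.array(m['T']); c=K@(T[:3,:3].T@(np.array(p)-T[:3,3])); return c[:2]/c[2]
E
python3 - <<'E'
from h import *
a,_=snap('top','t0.png'); b,_=snap('scene','s0.png'); w,_=snap('wrist','w0.png')
print(bot.get_obs(), bot.tip_extent)
for n in ('top','scene','wrist'): print(n, bot.camera_model(n))
E
```

```text
pics
{'clock': 0.15, 'joint_pos': array([ 1.17797606e+00,  2.41251910e-01,  4.05481063e-03,  1.33519276e+00,
       -2.03124402e-05,  1.57080358e+00]), 'joint_vel': array([ 0.0003923 , -0.0023746 ,  0.00464558,  0.000267  ,  0.00125931,
       -0.00026791]), 'tau': array([-3.39692069e-04, -3.72635293e+01,  2.52638680e+01,  1.23577350e-02,
       -2.71540102e-05, -3.04818144e-06]), 'eef_pos': array([0.1912297 , 0.46149545, 0.23861953]), 'tool_rot': array([ 1.95153234e-01,  9.80772441e-01, -7.83429814e-04, -1.45524968e-04]), 'ft_force': array([1.11572908, 0.19588721, 0.37535562]), 'ft_torque': array([-0.01689263, -0.04689328,  0.02303617]), 'grip_width': 0.08544235175066052} 0.008
top {'K': array([[391.67290796,   0.        , 280.92347627],
       [  0.        , 391.67290796, 210.37192637],
       [  0.        ,   0.        ,   1.        ]]), 'T': array([[ 1.55478204e-02, -9.80444452e-01,  1.96180888e-01,
         4.05915397e-01],
       [-9.99878685e-01, -1.54297391e-02,  2.13034056e-03,
         6.39221939e-03],
       [ 9.38339336e-04, -1.96190211e-01, -9.80565409e-01,
         7.32
[... 235 characters left out ...]
   0.        ,   1.        ]]), 'T': array([[ 0.02691446,  0.62392929, -0.78101719,  1.11419242],
       [ 0.99945167, -0.00172144,  0.03306667, -0.00676949],
       [ 0.01928679, -0.7814789 , -0.6236335 ,  0.49503365],
       [ 0.        ,  0.        ,  0.        ,  1.        ]])}
wrist {'K': array([[338.06224572,   0.        , 277.04068253],
       [  0.        , 338.06224572, 208.8085337 ],
       [  0.        ,   0.        ,   1.        ]]), 'T': array([[ 0.38335194,  0.889653  ,  0.2481105 ,  0.12822266],
       [ 0.92360138, -0.36887201, -0.10437401,  0.48660156],
       [-0.00133563,  0.26916718, -0.96309254,  0.3724318 ],
       [ 0.        ,  0.        ,  0.        ,  1.        ]])}
```

View pics/t0.png

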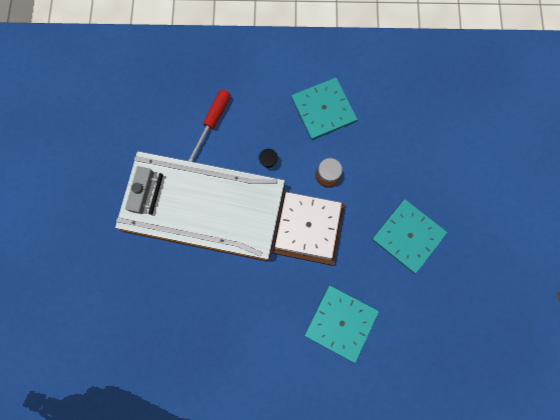

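View pics/s0.png

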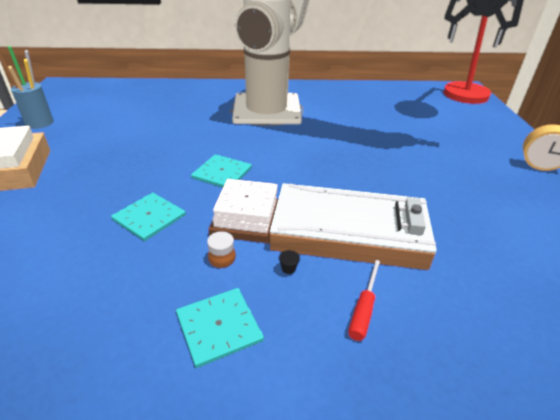

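The white face on the pile at top (309,225) fits: it is white, lies on a pile and sits against the bed. The turquoise ones at (324,108), (410,236) and (342,323) are look-alikes. I'll confirm this in a crop and measure.

```bash
python3 - <<'E'
from h import *
t=cv2.imread('pics/t0.png');w=cv2.imread('pics/w0.png')
c=cv2.resize(t[145:275,110:350],None,fx=3.3,fy=3.3,interpolation=cv2.INTER_CUBIC)
cv2.imwrite('pics/c0.png',c)
mt=np.load('pics/t0.png.npz');ms=np.load('pics/s0.png.npz')
def dots(f,box):
    im=cv2.cvtColor(cv2.imread(f),cv2.COLOR_BGR2GRAY); x0,y0,x1,y1=box
    g=cv2.resize(im[y0:y1,x0:x1],None,fx=4,fy=4,interpolation=cv2.INTER_CUBIC)
    b=cv2.morphologyEx(g,cv2.MORPH_BLACKHAT,np.ones((31,31)))
    n,l,s,ce=cv2.connectedComponentsWithStats((b>50).astype(np.uint8))
    return [(round((ce[i][0]+.5)/4-.5+x0,2),round((ce[i][1]+.5)/4-.5+y0,2),int(s[i][4])) for i in range(1,n) if s[i][4]>15]
print(dots('pics/t0.png',(278,196,340,258)))
print(dots('pics/s0.png',(218,182,275,212)))
# bed outline in top
hsv=cv2.cvtColor(t,cv2.COLOR_BGR2HSV); m=((hsv[...,1]<60)&(hsv[...,2]>140)).astype(np.uint8); m[:140]=0;m[:, 345:]=0;m[275:]=0
n,l,s,ce=cv2.connectedComponentsWithStats(m)
for i in range(1,n):
    if s[i][4]>500:
        cs=cv2.findContours((l==i).astype(np.uint8),0,2)[0]; cs=max(cs,key=cv2.contourArea); r=cv2.minAreaRect(cs); bp=cv2.boxPoints(r); print(s[i],bp.round(1).tolist())
        for z in(.046,.058): print(z,[ray(mt,*p,z)[:2].round(4).tolist() for p in bp])
E
```

```text
[(np.float64(280.3), np.float64(209.33), 1881), (np.float64(319.22), np.float64(196.82), 759), (np.float64(312.28), np.float64(202.08), 173), (np.float64(300.54), np.float64(202.77), 93), (np.float64(322.94), np.float64(207.21), 105), (np.float64(290.89), np.float64(209.29), 103), (np.float64(338.13), np.float64(226.71), 872), (np.float64(329.75), np.float64(216.76), 111), (np.float64(285.61), np.float64(219.71), 179), (np.float64(308.23), np.float64(224.11), 440), (np.float64(330.85), np.float64(228.44), 175), (np.float64(286.37), np.float64(231.48), 98), (np.float64(325.78), np.float64(239.1), 105), (np.float64(293.21), np.float64(241.17), 101), (np.float64(304.03), np.float64(246.4), 163), (np.float64(316.04), np.float64(245.87), 115), (np.float64(334.38), np.float64(249.53), 35), (np.float64(278.48), np.float64(248.51), 26), (np.float64(315.07), np.float64(256.17), 817), (np.float64(333.36), np.float64(255.76), 25)]
[(np.float64(269.32), np.float64(182.11), 224), (np.float64(219.16), np.float64(189.1), 627), (np.float64(246.24), np.float64(195.79), 95), (np.float64(273.65), np.float64(207.79), 223)]
[  115   140   170   119 11380] [[114.69999694824219, 227.3000030517578], [135.8000030517578, 126.5999984741211], [288.70001220703125, 158.60000610351562], [267.6000061035156, 259.29998779296875]]
0.046 [[0.508, 0.3018], [0.6986, 0.2812], [0.6405, -0.005], [0.4558, 0.0297]]
0.058 [[0.5062, 0.2966], [0.6934, 0.2764], [0.6364, -0.0048], [0.4549, 0.0293]]
[ 275  192   67   66 3203] [[274.29998779296875, 247.39999389648438], [285.1000061035156, 191.5], [342.29998779296875, 202.5], [331.5, 258.3999938964844]]
0.046 [[0.4768, 0.0184], [0.5781, 0.0009], [0.5594, -0.102], [0.4592, -0.0818]]
0.058 [[0.4756, 0.0182], [0.5751, 0.001], [0.5567, -0.1001], [0.4583, -0.0802]]
```

View pics/c0.png

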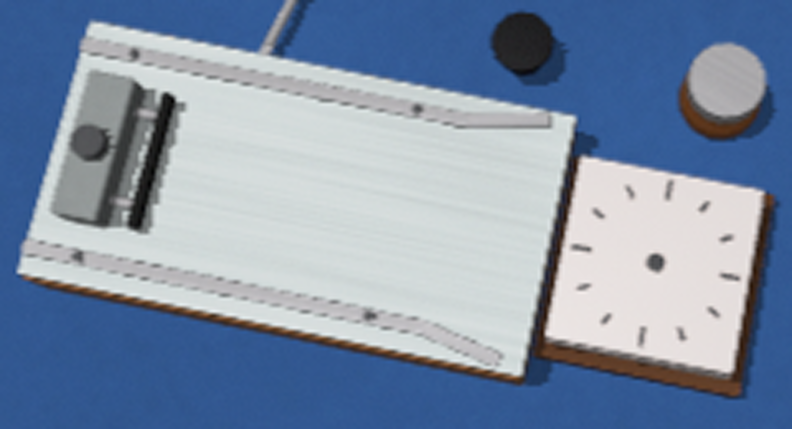

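View pics/w0.png

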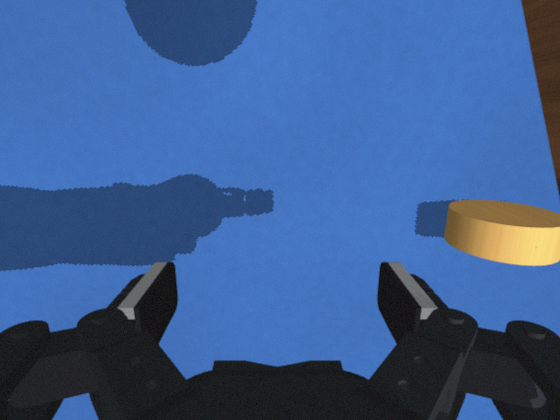

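The crop shows the white face on the pile (crop 656,262), the gap, the funnel rails and the black stop bar (crop ~152,162). The wrist view sees only the table and a wooden block. Now positions.

```bash
python3 - <<'E'
from h import *
mt=np.load('pics/t0.png.npz');ms=np.load('pics/s0.png.npz')
A=[];b=[]
for m,u in((mt,(308.23,224.11)),(ms,(246.24,195.79))):
    d=m['T'][:3,:3]@np.linalg.solve(m['K'],[*u,1]);d/=np.linalg.norm(d);P=np.eye(3)-np.outer(d,d);A.append(P);b.append(P@m['T'][:3,3])
print('dot',np.linalg.lstsq(np.vstack(A),np.hstack(b),rcond=None)[0])
q=lambda u,z:ray(mt,*u,z)[:2]
c=lambda x,y:((x+.5)/3.3-.5+110,(y+.5)/3.3-.5+145)
D=q((308.23,224.11),.058);print('dot058',D)
v=q((285.61,219.71),.058)-q((330.85,228.44),.058); h=q((312.28,202.08),.058)-q((304.03,246.4),.058)
print('face yaw',np.degrees(np.arctan2(-v[0],v[1])),np.degrees(np.arctan2(h[1],h[0])))
R=[q(c(*p),.049) for p in((135,54),(417,108),(78,257),(369,315))]
print(R)
d1=R[0]-R[1];d2=R[2]-R[3]
y=[np.degrees(np.arctan2(-d[0],d[1])) for d in(d1,d2)];print('lane yaw',y)
th=np.radians(np.mean(y));ey=np.array([-np.sin(th),np.cos(th)]);ex=np.array([np.cos(th),np.sin(th)])
for n,p in(('barL',q(c(176,97),.0585)),('barR',q(c(142,228),.0585)),('bedE1',q(c(577,118),.046)),('bedE2',q(c(524,380),.046)),('R0',R[0]),('R1',R[1]),('R2',R[2]),('R3',R[3])): print(n,(p-D)@ex,(p-D)@ey)
print('ex',ex,'ey',ey)
E
```

```text
dot [ 0.51733614 -0.03975629  0.05706572]
dot058 [ 0.51718878 -0.04014613]
face yaw -10.186631320978606 -10.279577236762979
[array([0.63079393, 0.24722273]), array([0.6022938 , 0.09010421]), array([0.51664505, 0.26855388]), array([0.48788595, 0.11125704])]
lane yaw [np.float64(-10.28123866906617), np.float64(-10.361136411544736)]
barL 0.038533224776972595 0.2711421051371053
barR -0.03501869543510471 0.2706041431252785
bedE1 0.07273736553893842 0.056344063753789725
bedE2 -0.07339406284175416 0.05618681677134665
R0 0.06028014878648776 0.30307307955676444
R1 0.060391485666613516 0.14339066291405766
R2 -0.05584348478558952 0.30360747200603544
R3 -0.055954976338800366 0.14370321896924726
ex [ 0.98381885 -0.17916604] ey [0.17916604 0.98381885]
```

```bash
python3 -m jog '[[[0.03,-0.03,0,0,0,-6,100],[0.06,-0.06,0,0,0,-12,100],[0.09,-0.09,0,0,0,-19,100],[0.12,-0.12,0,0,0,-26,100],[0.15,-0.15,0,0,0,-33,100],[0.17,-0.18,0,0,0,-40,100],[0.20,-0.21,0,0,0,-47,100],[0.22,-0.24,0,0,0,-54,100],[0.24,-0.26,0,0,0,-60,100],[0.26,-0.29,0,0,0,-65,100]]]'
python3 -m jog '[[[0.02,-0.025,-0.02,0,0,-5,100],[0.04,-0.05,-0.04,0,0,-10,100],[0.07,-0.075,-0.07,0,0,-12.8,100],[0.088,-0.094,-0.1,0,0,-12.8,100],[0.088,-0.094,-0.13,0,0,-12.8,100],[0.088,-0.094,-0.14,0,0,-12.8,100],[0.088,-0.094,-0.14,0,0,-12.8,100]]]'
python3 -c "
from h import *
from scipy.spatial.transform import Rotation as R
o=bot.get_obs();print(o['clock'],o['eef_pos'],o['grip_width'],bot.tip_extent,o['ft_force'],R.from_quat(o['tool_rot']).as_matrix().round(4),o['joint_pos'].round(2))
snap('wrist','w1.png')"
```

```text
clock: 0.98
eef_pos: [0.4523, 0.171, 0.239]
tool_rot: [0.693, 0.721, 0.0, -0.0]
ft_force: [1.1, 0.6, -0.1]
grip_width: 0.052
clock: 1.57
eef_pos: [0.536, 0.0772, 0.0955]
tool_rot: [0.768, 0.64, -0.004, -0.003]
ft_force: [-0.4, 0.1, 0.4]
grip_width: 0.0519
1.5667 [0.53596735 0.07717598 0.09550048] 0.05190217872042626 0.008 [-0.38975675  0.05153466  0.36686705] [[ 0.1798  0.9837 -0.0093]
 [ 0.9837 -0.1798 -0.001 ]
 [-0.0026 -0.009  -1.    ]] [ 0.14  0.43 -0.11  1.03  0.    1.89]
```

View pics/w1.png

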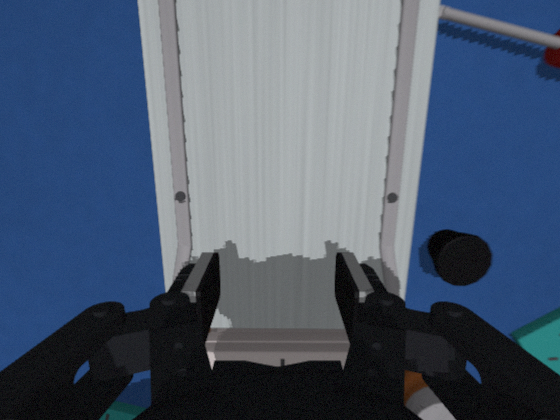

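The lane runs straight up the wrist picture, with rail screws at (180,197) and (392,197). The face edge is at the bottom (~row 345) and the fingers are centred over the lane. Next I'll feel for the bed to calibrate fingertip height.

```bash
python3 -m jog '[[[0,0,-0.015,0,0,0,100],[0,0,-0.03,0,0,0,100],[0,0,-0.036,0,0,0,100],[0,0,-0.038,0,0,0,100],[0,0,-0.039,0,0,0,100],[0,0,-0.039,0,0,0,100]]]'
python3 -m jog '[[[0,0,-0.001,0,0,0,100],[0,0,-0.002,0,0,0,100]]]';python3 -m jog '[[[0,0,-0.001,0,0,0,100],[0,0,-0.002,0,0,0,100]]]'
```

```text
clock: 2.12
eef_pos: [0.5401, 0.0785, 0.0617]
tool_rot: [0.767, 0.641, 0.001, 0.001]
ft_force: [0.3, 0.1, 0.2]
grip_width: 0.0518
clock: 2.28
eef_pos: [0.5401, 0.0782, 0.0593]
tool_rot: [0.768, 0.641, 0.001, 0.0]
ft_force: [-0.2, 0.1, 0.3]
grip_width: 0.052
clock: 2.45
eef_pos: [0.5395, 0.0779, 0.0565]
tool_rot: [0.768, 0.641, 0.0, 0.0]
ft_force: [0.6, -0.7, 0.0]
grip_width: 0.052
```

```bash
for i in 1 2 3 4 5 6; do :; done; python3 -m jog '[[[0,0,-0.001,0,0,0,100],[0,0,-0.001,0,0,0,100]]]';python3 -m jog '[[[0,0,-0.001,0,0,0,100],[0,0,-0.001,0,0,0,100]]]';python3 -m jog '[[[0,0,-0.001,0,0,0,100],[0,0,-0.001,0,0,0,100]]]'
```

```text
clock: 2.62
eef_pos: [0.5392, 0.0778, 0.055]
tool_rot: [0.768, 0.641, -0.0, -0.0]
ft_force: [0.1, 0.4, -0.6]
grip_width: 0.052
clock: 2.78
eef_pos: [0.5393, 0.0778, 0.0541]
tool_rot: [0.768, 0.641, -0.0, -0.0]
ft_force: [-0.6, -0.9, -0.3]
grip_width: 0.0517
clock: 2.95
eef_pos: [0.5393, 0.0779, 0.0531]
tool_rot: [0.768, 0.641, -0.0, -0.0]
ft_force: [-0.1, 0.3, -0.2]
grip_width: 0.052
```

```bash
python3 -m jog '[[[0,0,-0.001,0,0,0,100],[0,0,-0.001,0,0,0,100]]]';python3 -m jog '[[[0,0,-0.001,0,0,0,100],[0,0,-0.001,0,0,0,100]]]';python3 -m jog '[[[0,0,-0.001,0,0,0,100],[0,0,-0.001,0,0,0,100]]]'
```

```text
clock: 3.12
eef_pos: [0.5393, 0.0779, 0.0521]
tool_rot: [0.768, 0.641, -0.0, -0.0]
ft_force: [-0.1, 0.5, -0.7]
grip_width: 0.0517
clock: 3.28
eef_pos: [0.5393, 0.0779, 0.0511]
tool_rot: [0.768, 0.641, -0.0, -0.0]
ft_force: [0.4, 0.9, -0.7]
grip_width: 0.0519
clock: 3.45
eef_pos: [0.5395, 0.0779, 0.0507]
tool_rot: [0.768, 0.641, 0.0, 0.0]
ft_force: [-1.2, -0.7, 3.1]
grip_width: 0.0518
```

Bed contact is at TCP z ≈ 0.0508, so the tips are 4.8 mm ahead of TCP. The pushing height is TCP z ≈ 0.0563 (tip 3.5 mm above face b).

```bash
python3 -m jog '[[[0,0,0.03,0,0,0,100],[0,0,0.06,0,0,0,100],[-0.007,-0.035,0.06,0,0,0,100],[-0.014,-0.072,0.06,0,0,0,100],[-0.021,-0.11,0.06,0,0,0,100],[-0.028,-0.148,0.06,0,0,0,100],[-0.034,-0.185,0.06,0,0,0,100],[-0.038,-0.207,0.06,0,0,0,100],[-0.038,-0.207,0.06,0,0,0,100],[-0.038,-0.207,0.06,0,0,0,100]]]'
python3 -m jog '[[[0,0,-0.02,0,0,0,100],[0,0,-0.04,0,0,0,100],[0,0,-0.05,0,0,0,100],[0,0,-0.054,0,0,0,100],[0,0,-0.054,0,0,0,100],[0,0,-0.054,0,0,0,100],[0,0,-0.054,0,0,0,100]]]'
python3 -c "
from h import *
snap('wrist','w2.png');print(bot.get_obs()['eef_pos'])"
```

```text
clock: 4.28
eef_pos: [0.5011, -0.1303, 0.1103]
tool_rot: [0.769, 0.64, 0.0, -0.0]
ft_force: [0.8, 0.6, -1.0]
grip_width: 0.0519
clock: 4.87
eef_pos: [0.5023, -0.1289, 0.0572]
tool_rot: [0.768, 0.641, 0.001, 0.001]
ft_force: [0.2, -0.3, 0.3]
grip_width: 0.0518
[ 0.50236251 -0.12902796  0.05732409]
```

View pics/w2.png

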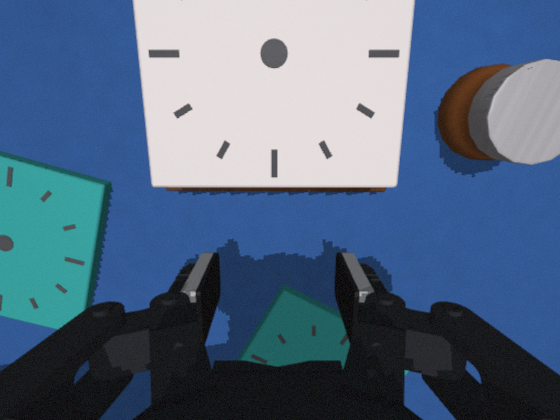

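The top face is square to the fingers and centred (dot at 274,53; rear edge row 186). Approaching, then pushing along the lane.

```bash
python3 -m jog '[[[0.001,0.006,0,0,0,0,100],[0.002,0.012,0,0,0,0,100],[0.0032,0.018,0,0,0,0,100],[0.0036,0.020,0,0,0,0,100],[0.0039,0.022,0,0,0,0,100],[0.0043,0.024,0,0,0,0,100],[0.0043,0.024,0,0,0,0,100]]]'
python3 -m jog '[[[0.0003,0.0015,0,0,0,0,100],[0.0005,0.003,0,0,0,0,100],[0.0008,0.0045,0,0,0,0,100],[0.0011,0.006,0,0,0,0,100]]]'
python3 -m jog '[[[0.0003,0.0015,0,0,0,0,100],[0.0005,0.003,0,0,0,0,100],[0.0008,0.0045,0,0,0,0,100],[0.0011,0.006,0,0,0,0,100]]]'
```

```text
clock: 5.5
eef_pos: [0.5058, -0.1047, 0.0563]
tool_rot: [0.768, 0.641, 0.0, -0.0]
ft_force: [0.3, -0.3, -0.5]
grip_width: 0.052
clock: 5.83
eef_pos: [0.5067, -0.0993, 0.0563]
tool_rot: [0.768, 0.641, -0.0, 0.0]
ft_force: [-0.4, -1.3, 0.3]
grip_width: 0.0519
clock: 6.17
eef_pos: [0.5079, -0.093, 0.0563]
tool_rot: [0.768, 0.641, -0.0, 0.0]
ft_force: [-0.1, -0.2, -0.6]
grip_width: 0.052
```

```bash
python3 -m jog '[[[0.0005,0.003,0,0,0,0,100],[0.0011,0.006,0,0,0,0,100],[0.0016,0.009,0,0,0,0,100],[0.0022,0.012,0,0,0,0,100],[0.0027,0.015,0,0,0,0,100],[0.0033,0.018,0,0,0,0,100],[0.0038,0.021,0,0,0,0,100],[0.0044,0.024,0,0,0,0,100]]]'
python3 -c "
from h import *
snap('wrist','w3.png');snap('scene','s3.png')"
```

```text
clock: 6.83
eef_pos: [0.5123, -0.0687, 0.0563]
tool_rot: [0.768, 0.641, -0.0, -0.0]
ft_force: [-0.6, -1.0, -0.5]
grip_width: 0.0522
```

View pics/w3.png

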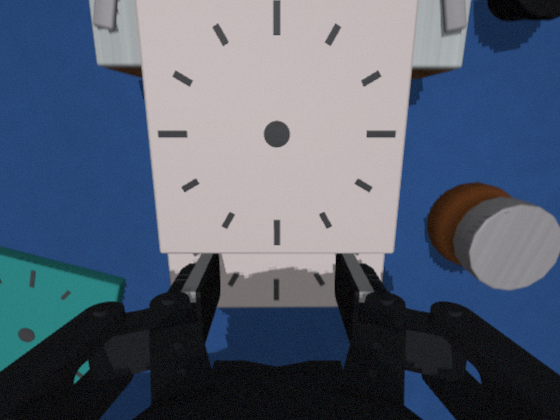

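The top face slides straight (dot 277,134). Face b lies uncovered behind and in place (edge row 305). Pushing on.

```bash
for k in 1; do python3 -m jog '[[[0.00065,0.0034,0,0,0,0,100],[0.0013,0.0069,0,0,0,0,100],[0.002,0.0103,0,0,0,0,100],[0.0026,0.0138,0,0,0,0,100],[0.0033,0.0172,0,0,0,0,100],[0.0039,0.0206,0,0,0,0,100],[0.0046,0.0241,0,0,0,0,100],[0.0052,0.0275,0,0,0,0,100],[0.0059,0.031,0,0,0,0,100],[0.0065,0.0344,0,0,0,0,100]]]'; done
python3 -m jog '[[[0.00065,0.0034,0,0,0,0,100],[0.0013,0.0069,0,0,0,0,100],[0.002,0.0103,0,0,0,0,100],[0.0026,0.0138,0,0,0,0,100],[0.0033,0.0172,0,0,0,0,100],[0.0039,0.0206,0,0,0,0,100],[0.0046,0.0241,0,0,0,0,100],[0.0052,0.0275,0,0,0,0,100],[0.0059,0.031,0,0,0,0,100],[0.0065,0.0344,0,0,0,0,100]]]'
python3 -c "
from h import *
snap('wrist','w4.png')"
```

```text
clock: 7.77
eef_pos: [0.5189, -0.0343, 0.0563]
tool_rot: [0.768, 0.641, 0.0, -0.0]
ft_force: [-0.1, -0.1, -0.6]
grip_width: 0.0517
clock: 8.6
eef_pos: [0.5254, 0.0001, 0.0563]
tool_rot: [0.768, 0.641, 0.0, 0.0]
ft_force: [-0.6, -2.4, 0.1]
grip_width: 0.052
```

View pics/w4.png

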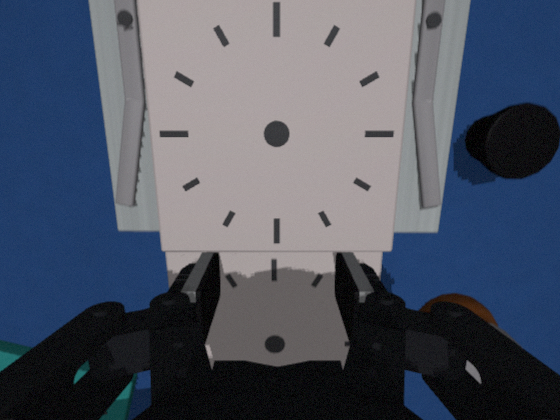

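Centred between the rails (screws at 125 and 433, dot 277). Continuing.

```bash
python3 -m jog '[[[0.00065,0.0034,0,0,0,0,100],[0.0013,0.0069,0,0,0,0,100],[0.002,0.0103,0,0,0,0,100],[0.0026,0.0138,0,0,0,0,100],[0.0033,0.0172,0,0,0,0,100],[0.0039,0.0206,0,0,0,0,100],[0.0046,0.0241,0,0,0,0,100],[0.0052,0.0275,0,0,0,0,100],[0.0059,0.031,0,0,0,0,100],[0.0065,0.0344,0,0,0,0,100]]]'
python3 -m jog '[[[0.00065,0.0034,0,0,0,0,100],[0.0013,0.0069,0,0,0,0,100],[0.002,0.0103,0,0,0,0,100],[0.0026,0.0138,0,0,0,0,100],[0.0033,0.0172,0,0,0,0,100],[0.0039,0.0206,0,0,0,0,100],[0.0046,0.0241,0,0,0,0,100],[0.0052,0.0275,0,0,0,0,100],[0.0059,0.031,0,0,0,0,100],[0.0065,0.0344,0,0,0,0,100]]]'
python3 -c "
from h import *
snap('wrist','w5.png');snap('scene','s5.png');snap('top','t5.png')"
```

```text
clock: 9.48
eef_pos: [0.5319, 0.0345, 0.0564]
tool_rot: [0.768, 0.641, 0.0, 0.0]
ft_force: [-0.1, -1.8, 1.0]
grip_width: 0.0518
clock: 10.32
eef_pos: [0.5383, 0.0689, 0.0563]
tool_rot: [0.768, 0.641, -0.0, 0.0]
ft_force: [-0.4, -0.6, 1.4]
grip_width: 0.0521
```

View pics/w5.png

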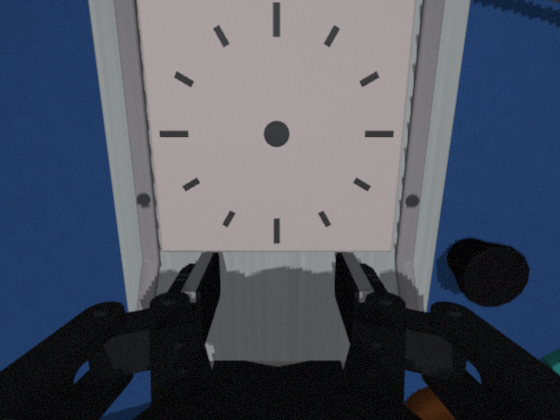

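The face lies on the bed inside the lane (screws 143 and 412, dot 277) with even gaps. About 49 mm remain to the expected stop.

```bash
python3 -c "
from h import *
m=np.load('pics/w5.png.npz');p=ray(m,276.5,133.5,.056);e=np.array([.5383,.0689]);d=p[:2]-e;print(p,d@[.179,.984],d@[.984,-.179])"
python3 -m jog '[[[0.0005,0.003,0,0,0,0,100],[0.0011,0.006,0,0,0,0,100],[0.0016,0.009,0,0,0,0,100],[0.0022,0.012,0,0,0,0,100],[0.0027,0.015,0,0,0,0,100],[0.0033,0.018,0,0,0,0,100],[0.0038,0.021,0,0,0,0,100],[0.0044,0.024,0,0,0,0,100],[0.0049,0.027,0,0,0,0,100],[0.0055,0.030,0,0,0,0,100]]]'
python3 -m jog '[[[0.0002,0.001,0,0,0,0,100],[0.0004,0.002,0,0,0,0,100],[0.0005,0.003,0,0,0,0,100],[0.0007,0.004,0,0,0,0,100],[0.0009,0.005,0,0,0,0,100]]]'
```

```text
[0.54900456 0.12777875 0.056     ] 0.05985280971057054 -6.014830578218832e-06
clock: 11.3
eef_pos: [0.5438, 0.0989, 0.0563]
tool_rot: [0.768, 0.641, -0.0, -0.0]
ft_force: [-0.2, -0.9, -0.1]
grip_width: 0.052
clock: 11.72
eef_pos: [0.5447, 0.1035, 0.0563]
tool_rot: [0.768, 0.641, -0.0, -0.0]
ft_force: [-0.1, -0.7, -0.6]
grip_width: 0.0517
```

```bash
python3 -m jog '[[[0.0002,0.001,0,0,0,0,100],[0.0004,0.002,0,0,0,0,100],[0.0005,0.003,0,0,0,0,100],[0.0007,0.004,0,0,0,0,100],[0.0009,0.005,0,0,0,0,100]]]'
python3 -m jog '[[[0.0002,0.001,0,0,0,0,100],[0.0004,0.002,0,0,0,0,100],[0.0005,0.003,0,0,0,0,100]]]'
python3 -m jog '[[[0.0002,0.001,0,0,0,0,100],[0.0003,0.0015,0,0,0,0,100]]]'
```

```text
clock: 12.13
eef_pos: [0.5456, 0.1086, 0.0563]
tool_rot: [0.768, 0.641, -0.0, -0.0]
ft_force: [0.0, -0.5, -1.0]
grip_width: 0.052
clock: 12.38
eef_pos: [0.5461, 0.1116, 0.0563]
tool_rot: [0.768, 0.641, 0.0, 0.0]
ft_force: [-0.2, -0.8, 0.0]
grip_width: 0.0519
clock: 12.55
eef_pos: [0.5464, 0.1132, 0.0563]
tool_rot: [0.768, 0.641, 0.0, -0.0]
ft_force: [0.2, 0.1, -0.4]
grip_width: 0.0521
```

```bash
python3 -m jog '[[[0.0002,0.001,0,0,0,0,100],[0.0003,0.0015,0,0,0,0,100]]]'
python3 -m jog '[[[0.0002,0.001,0,0,0,0,100],[0.0003,0.0015,0,0,0,0,100]]]'
python3 -m jog '[[[0.0002,0.001,0,0,0,0,100],[0.0003,0.0015,0,0,0,0,100]]]'
```

```text
clock: 12.72
eef_pos: [0.5467, 0.1146, 0.0563]
tool_rot: [0.768, 0.641, 0.0, -0.0]
ft_force: [-0.5, -0.5, -0.1]
grip_width: 0.0522
clock: 12.88
eef_pos: [0.547, 0.1162, 0.0563]
tool_rot: [0.768, 0.641, 0.0, -0.0]
ft_force: [-0.1, -0.6, -1.3]
grip_width: 0.0519
clock: 13.05
eef_pos: [0.5473, 0.1177, 0.0563]
tool_rot: [0.768, 0.641, 0.0, -0.0]
ft_force: [0.2, -1.4, -0.8]
grip_width: 0.0517
```

```bash
python3 -m jog '[[[0.0002,0.001,0,0,0,0,100],[0.0002,0.001,0,0,0,0,100]]]'
python3 -m jog '[[[0.0002,0.001,0,0,0,0,100],[0.0002,0.001,0,0,0,0,100]]]'
python3 -m jog '[[[0.0002,0.001,0,0,0,0,100],[0.0002,0.001,0,0,0,0,100]]]'
```

```text
clock: 13.22
eef_pos: [0.5475, 0.1188, 0.0563]
tool_rot: [0.768, 0.641, 0.0, -0.0]
ft_force: [1.5, -0.6, -0.3]
grip_width: 0.0517
clock: 13.38
eef_pos: [0.5476, 0.1194, 0.0563]
tool_rot: [0.768, 0.641, -0.0, 0.0]
ft_force: [-0.2, -1.6, -0.0]
grip_width: 0.0519
clock: 13.55
eef_pos: [0.5476, 0.1197, 0.0563]
tool_rot: [0.768, 0.641, -0.001, 0.001]
ft_force: [-1.4, -3.7, 1.3]
grip_width: 0.0518
```

Contact: the arm stalls at y ≈ 0.1195 and the force rises.

```bash
python3 -m jog '[[[0.0002,0.001,0,0,0,0,100],[0.0002,0.001,0,0,0,0,100]]]'
python3 -m jog '[[[0.0002,0.001,0,0,0,0,100],[0.0002,0.001,0,0,0,0,100]]]'
python3 -m jog '[[[0.0002,0.001,0,0,0,0,100],[0.0002,0.001,0,0,0,0,100]]]'
```

```text
clock: 13.72
eef_pos: [0.5475, 0.1199, 0.0563]
tool_rot: [0.768, 0.64, -0.002, 0.001]
ft_force: [-1.8, -6.8, 3.8]
grip_width: 0.0517
clock: 13.88
eef_pos: [0.5475, 0.1203, 0.0562]
tool_rot: [0.768, 0.64, -0.002, 0.001]
ft_force: [-2.0, -8.7, 2.6]
grip_width: 0.0516
clock: 14.05
eef_pos: [0.5476, 0.1209, 0.0562]
tool_rot: [0.768, 0.64, -0.002, 0.001]
ft_force: [-2.3, -8.6, 3.9]
grip_width: 0.0518
```

```bash
python3 -m jog '[[[0.0002,0.001,0,0,0,0,100],[0.0002,0.001,0,0,0,0,100]]]'
python3 -m jog '[[[0.0002,0.001,0,0,0,0,100],[0.0002,0.001,0,0,0,0,100]]]'
python3 -m jog '[[[0.0002,0.001,0,0,0,0,100],[0.0002,0.001,0,0,0,0,100],[0.0002,0.001,0,0,0,0,100]]]'
```

```text
clock: 14.22
eef_pos: [0.5477, 0.1216, 0.0562]
tool_rot: [0.768, 0.64, -0.003, 0.002]
ft_force: [-3.5, -9.6, 4.4]
grip_width: 0.0517
clock: 14.38
eef_pos: [0.5479, 0.1223, 0.0562]
tool_rot: [0.768, 0.64, -0.003, 0.002]
ft_force: [-2.7, -10.5, 3.9]
grip_width: 0.052
clock: 14.63
eef_pos: [0.548, 0.1231, 0.0562]
tool_rot: [0.769, 0.64, -0.003, 0.002]
ft_force: [-2.9, -11.5, 4.7]
grip_width: 0.0519
```

Force and travel agree: the stop has given about 3.5–4.5 mm. I'll take a picture of this state and back off.

```bash
python3 -c "
from h import *
snap('scene','s6.png');snap('top','t6.png')"
python3 -m jog '[[[-0.0005,-0.003,0,0,0,0,100],[-0.0018,-0.010,0,0,0,0,100],[-0.0036,-0.02,0,0,0,0,100],[-0.0054,-0.03,0,0,0,0,100],[-0.0054,-0.03,0,0,0,0,100],[-0.0054,-0.03,0.02,0,0,0,100],[-0.0054,-0.03,0.05,0,0,0,100],[-0.0054,-0.03,0.08,0,0,0,100],[-0.0054,-0.03,0.1,0,0,0,100]]]'
python3 -m jog '[[[0,-0.03,0.03,0,0,0,100],[0,-0.06,0.05,0,0,0,100],[0,-0.08,0.06,0,0,0,100],[0,-0.08,0.06,0,0,0,100],[0,-0.08,0.06,0,0,0,100],[0,-0.08,0.06,0,0,0,100],[0,-0.08,0.06,0,0,0,100],[0,-0.08,0.06,0,0,0,100],[0,-0.08,0.06,0,0,0,100],[0,-0.08,0.06,0,0,0,100]]]'
python3 -c "
from h import *
a,_=snap('scene','s7.png');snap('top','t7.png');b,_=snap('wrist','w7.png')
s6=cv2.imread('pics/s6.png')
c=[cv2.resize(i[175:270,205:440],(705,285),interpolation=cv2.INTER_CUBIC) for i in (s6,a)]
cv2.imwrite('pics/c7.png',np.vstack(c))"
```

```text
clock: 15.48
eef_pos: [0.5448, 0.0969, 0.1591]
tool_rot: [0.768, 0.641, 0.002, 0.001]
ft_force: [1.5, 0.4, 0.3]
grip_width: 0.0523
clock: 16.32
eef_pos: [0.5434, 0.0172, 0.2156]
tool_rot: [0.767, 0.641, -0.0, -0.0]
ft_force: [0.4, 0.0, -0.2]
grip_width: 0.0522
```

View pics/c7.png

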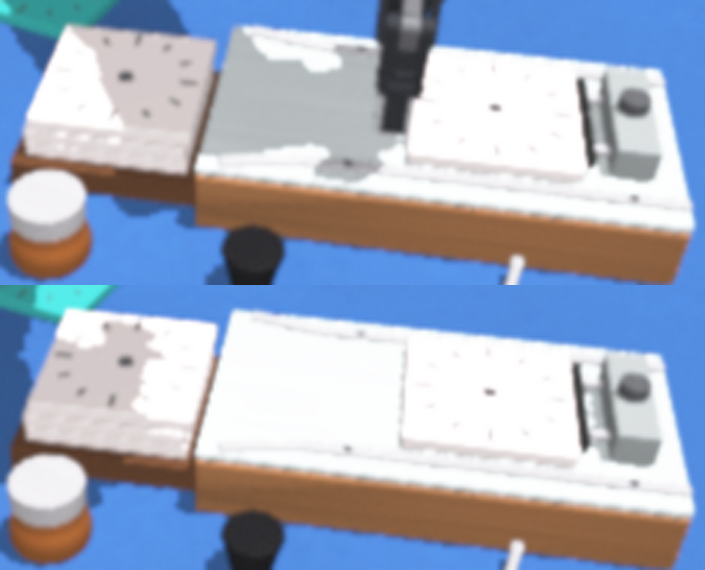

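View pics/w7.png

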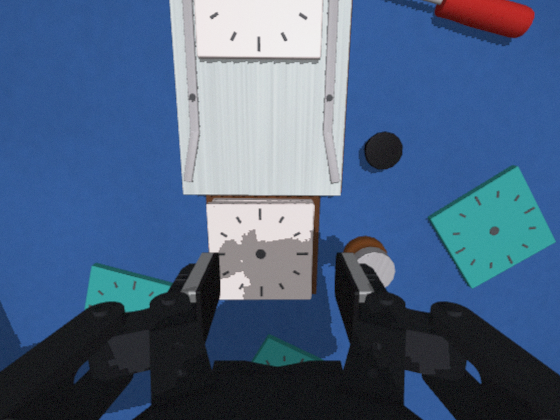

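Top half (pressed): bar at crop 583–595, dot 495. Bottom half (released): bar 577–587, dot 489. So bar and face came back together by about 4 mm, and the face lies flat against the bar. The wrist view shows the pile square and the bystanders undisturbed. One numeric check after a short wait.

```bash
python3 -m jog '[[[0,0,0,0,0,0,100],[0,0,0,0,0,0,100],[0,0,0,0,0,0,100],[0,0,0,0,0,0,100],[0,0,0,0,0,0,100],[0,0,0,0,0,0,100]]]' | head -1
python3 - <<'E'
from h import *
snap('scene','s8.png')
def bar(f):
    im=cv2.cvtColor(cv2.imread('pics/'+f),cv2.COLOR_BGR2GRAY)[198:232,394:407]
    g=cv2.resize(im,None,fx=4,fy=4,interpolation=cv2.INTER_CUBIC); ys,xs=np.where(g<70); return xs.mean()/4+394,ys.mean()/4+198,len(xs)
for f in('s0.png','s6.png','s7.png','s8.png'): print(f,bar(f))
a=cv2.imread('pics/s0.png');b=cv2.imread('pics/s8.png');c=cv2.imread('pics/s7.png')
print('7v8 face area maxdiff',cv2.absdiff(c,b)[180:270,330:440].max())
for n,(x0,y0,x1,y1) in dict(jar=(203,230,240,270),loupe=(276,248,303,276),driver=(345,260,385,342)).items():
    print(n,cv2.absdiff(a,b)[y0:y1,x0:x1].mean(), cv2.phaseCorrelate(*[np.float32(cv2.cvtColor(i,6)[y0:y1,x0:x1]) for i in(a,b)]))
# lower-pile side (plinth/face corners) shift
print('pile front',cv2.phaseCorrelate(*[np.float32(cv2.cvtColor(i,6)[213:242,205:275]) for i in(a,b)]))
# face b dot vs pile position in wrist
m=np.load('pics/w7.png.npz');print('face b dot',ray(m,260.5,253.5,.048),'rear edge top face',ray(m,260,58,.056))
E
```

```text
clock: 16.97
s0.png (np.float64(398.01412776412775), np.float64(217.15632678132678), 814)
s6.png (np.float64(400.8578431372549), np.float64(218.6299019607843), 204)
s7.png (np.float64(398.80229591836735), np.float64(218.30739795918367), 196)
s8.png (np.float64(398.7821782178218), np.float64(218.1769801980198), 202)
7v8 face area maxdiff 3
jar 8.110135135135135 ((0.3188746053982108, -0.011859973384115818), 0.9504231715202331)
loupe 3.087742504409171 ((0.43999586143387504, 0.08771071673467823), 1.0177899660887542)
driver 4.344410569105691 ((-0.0020590006805534244, -0.0010412255695300132), 0.9918832323286269)
pile front ((0.20719984863767849, 0.053616829363058116), 0.9486285509886565)
face b dot [ 0.51683107 -0.0411244   0.048     ] rear edge top face [0.54988715 0.12821816 0.056     ]
```

```bash
python3 -c "
from workcell import bot
print(bot.job_done(),bot.get_obs()['clock'])"
```

```text
the job is handed in; nothing more can be done
the job is handed in; nothing more can be done
```

I slid the top clock face off the pile with two half-open fingertips against its rear edge, without lifting it. It went across the gap and along the lane to the stop. The job was handed in at about 17 s of the 61 s allowed.

- **Stop:** I felt contact at TCP y of about 0.1195, and the stop began to give at about 7–8 N. I pressed it in about 3.5–4 mm, with about 12 N at most. Travel, force and pictures agreed on that. I then backed off and raised the arm clear.
- **Face at rest:** the bar came back about 4 mm and carried the face with it. The face lies flat against the bar, and two pictures 0.6 s apart show no further movement.
- **Pile and bystanders:** face b's dot is at (0.517, -0.041), within about 1 mm of where the top face's dot had been. The screwdriver shows no shift. The jar, loupe and pile front show apparent shifts of 0.2–0.4 px, probably from the arm's shadow.
- **Unresolved:** the bar's measured place after release differs by 0.8 px from the first picture. The face now hides part of the bar, so I read this as a masking effect, but I did not check it separately.

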